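Index the sprung reader head at the tall wafer box

ROBOT

A 7-joint arm with a two-finger parallel gripper is mounted at the origin on the work surface. World frame = base frame: x ahead of the robot, y to its left, z up, the work surface at z = 0. Lengths are in m, angles in rad, forces in N, time in s.
With the tool pointing down it reaches from about 0.4 to 0.85 m from the base axis. Payload 10.4 kg.
Tool frame: the origin (TCP) lies at the very end of the fingers, on their centre line; the grasp point (between the pads) lies 19 mm behind it; z points along the fingers, y is the line along which they close (so a half turn about z gives the same grasp; the last joint's range is limited). The gripper opens to 85 mm and grips with 20 to 120 N. Pads are 22 mm wide; open, the fingers measure 114 mm over their backs; the gripper's body (76 mm by 85 mm) begins 54 mm behind the grasp point. The pads swing forward as they close: fully open they stand 13 mm farther back than shut.
Start: joints at [-1.255, 0.332, -0.065, 1.46, 0.022, 1.35, -0.088], TCP at [0.208, 0.589, 0.231] pointing down, gripper open.
Joint ranges: [-2.6, 2.6], [-0.5, 2.12], [-1.47, 1.34], [0.16, 2.42], [-1.27, 4.41], [0.06, 2.06], [-2.6, 2.6]. Speed limits (rad/s): [2.22, 2.22, 2.79, 2.79, 3.14, 3.14, 3.14].

INTERFACE

Orientations are given as a 3x3 rotation matrix whose columns are the frame's x, y, z axes.
In Python, from workcell import arm, eoat, kinematics, capture, order, telemetry gives the robot as it stands. Calls block until the motion is done:
- arm.goto(position, orientation): joint-space move of the TCP to a pose.
- arm.movel(position, attitude=None, v=0.15): straight line of the TCP; attitude=None keeps the orientation; v is the mean speed in m/s.
- arm.set_joints(angles): joint-space move.
- eoat.let_go() and eoat.clamp(force=None): open the fingers fully, or close them until they stop; force is the grip in N (None keeps the last).
- arm.dwell(seconds).
- kinematics.ik(position, orientation): joint angles nearest the present ones, or None.
- capture(name): name is "scene" or "top" or "wrist"; returns a dict with "image" (420x560x3 uint8, blue, green, red), "fx", "fy", "cx", "cy" (pixels), "rvec" (rotation vector, rad) and "tvec" (3), from world to camera coordinates, as OpenCV has them. Camera axes: x right, y down, z forward; pixel columns grow to the right and rows downward; lengths in m; the calibration is good to about 2 mm. The wrist camera is an equidistant fisheye: a pixel r from the principal point sees the ray r / f radians off the axis. A picture is of the moment at which its call begins. There is no depth.
A pose or a line that the arm cannot do raises arm.PlanningError and nothing moves.
- order.job_done(): hands the job in; it is judged then, once.
Readings, each from a call of its own:
- telemetry.read_time(): time.
- telemetry.read_q(): joint angles.
- telemetry.read_joint_velocities(): joint speeds.
- telemetry.read_joint_torque(): joint torques, N m.
- telemetry.read_tool_pos(): TCP position.
- telemetry.read_eef_rot(): TCP orientation.
- telemetry.read_wrist_force(): force on the tool from outside, world axes, zero at the start.
- telemetry.read_moment(): the same for the moment, N m.
- telemetry.read_gripper_width(): finger opening in m.
- telemetry.read_grip_force(): force on a finger pad.
Only numpy, scipy, OpenCV 4.12 (cv2) and the standard library are available. Lean on these libraries where they do the work, as an engineer would, in place of code of your own. Each camera call takes 0.05 s, during which the arm holds its last target. There are 200 camera calls.

TASK

Take the scanning head by its upright metal tab and pull it along its rail, against its return spring, to the index clip of the tall wafer box, until its ball drops into the notch of that clip. Do not pull it out past that notch and never let it fly back, and leave everything else on the bench where it is. Finish while still gripping the tab, holding the head still in the notch so that it can read the box.

Things in the scene. Friction and masses are not known exactly. Their poses are not given: they have to be found in the camera images.
- rail: Fixed aluminium rail 430 mm long, 30 mm wide, top 50 mm above the bench. Origin: on the bench under its middle. y runs along it from the park end (round black spring drum 64 mm across, centred 240 mm from the middle, top 66 mm high) to the far stop; x points across the rail, away from the two wafer boxes; z up.
- travel (a joint): Travel of the scanning head along the rail's +y direction, in m. 0: parked, the head's centre 160 mm on the -y side of the rail's middle, where it starts; largest 0.335. A return spring pulls it back to 0 with 4 N when parked, rising by 0.8 N per 100 mm of travel; sliding friction about 0.6 N. Let go, it flies back to 0.
- reader: The scanning head. Grip: the upright aluminium tab on its top, 24 mm across the rail (x), 20 mm along it (y), 84 to 126 mm above the bench. Origin: on bench level straight under the tab's middle and the rail's middle line; axes as the rail's. Below the tab a black block 44 (x) by 50 mm (y), 60 to 84 mm above the bench, with a grey nose 29 mm farther towards the boxes (-x).
- mark (a point): Point under the centre of the scanning head, 60 mm above the bench, where its ball is; a thin white line on the head's +x face stands at the same place along the rail. Axes as the rail's. Directly below the tab's middle.
- tall_box: The taller of two clear, greyish wafer boxes, 94 x 94 x 95 mm on a 100 mm square dock (top 105 mm above the bench), fixed beside the rail on its -x side. Origin: on the bench under its centre, 115 mm from the rail's middle line; axes as the rail's. Its index clip, a steel strip 26 mm wide, crosses over the rail and ends at +x in a 6 mm pointer fin 76 mm high, level with the notch.
- tall_box_notch (a point): Notch of the tall box's clip, 60 mm above the bench over the rail: between two ridges 6 mm either side along the rail; axes as the rail's. Right when the mark is over it. The ball starts to climb 12.6 mm before it (up to 4 N more pull), crests 6 mm before, is drawn in (4 N less), in the middle feels the return spring alone, then climbs again. The notch alone does not hold the head.
- low_box: The low wafer box, 94 x 94 x 35 mm on the same kind of dock (top 45 mm above the bench), fixed beside the same rail, before or after the tall box. Origin and axes as the tall box's; the same kind of clip and notch, 115 mm on its +x side. If it comes first, the head must be pulled on through its notch.
- low_box_notch (a point): The notch of the low box's index clip, like the other one.
- wafer_jar: Bystander: flat round white wafer jar, 106 mm across, 26 mm high, loose. Origin: centre of its underside.
- tape_roll: Bystander: white plastic ring, 84 mm across, 20 mm high, loose. Origin: centre of its underside.
- tweezers: Bystander: steel tweezers 125 mm long, 6 mm high, lying, loose. Origin: middle of its underside.
- bottle: Bystander: white bottle, 68 mm across, 160 mm high, loose. Origin: centre of its underside.
- driver: Bystander: screwdriver lying on the bench, loose.
- chip_tray: Bystander: black compartment tray 100 by 100 by 20 mm, loose. Origin: centre of its underside.
- wrench: Bystander: steel wrench lying on the bench, loose.
Things that resemble listed ones, but are neither listed nor needed, are in the scene too. Leave any orange or pink look-alike of the tall_box alone.

How it is judged:
By the outcome, as a careful person would: the job done as asked, in the order asked, and still so for the second after the job is handed in, while the arm keeps its last pose, push and grip.
It also fails if it takes over 51 s, if anything falls off the work surface, if the arm or the gripper's body presses on something with over 40 N, if the wrist force passes 120 N, or if a joint passes its speed limit or range.

## Working session

There is one attempt and no reset: what is moved stays moved. The work goes in short steps, each a Python script; the robot and the scene stay as the last script left them, time stands still between calls to the robot, and variables do not carry over. Pictures are saved under pics/ and viewed, at most 10 in all, crops included, and the job is handed in when it is done.

```bash
mkdir -p pics; ls; cat > h.py <<'E'
import numpy as np, cv2
from workcell import arm, eoat, kinematics, capture, order, telemetry
def ray(c,u,v):
    R=cv2.Rodrigues(np.array(c["rvec"],float))[0]; t=np.array(c["tvec"],float).ravel()
    d=R.T@np.array([(u-c["cx"])/c["fx"],(v-c["cy"])/c["fy"],1.]); return -R.T@t,d
def at(c,u,v,z):
    o,d=ray(c,u,v); return o+d*(z-o[2])/d[2]
def proj(c,p):
    K=np.array([[c["fx"],0,c["cx"]],[0,c["fy"],c["cy"]],[0,0,1.]])
    return cv2.projectPoints(np.array(p,float).reshape(-1,1,3),np.array(c["rvec"],float),np.array(c["tvec"],float),K,None)[0].reshape(-1,2)
E
python3 - <<'E'
from h import *
import pickle
for n in("scene","top"):
    c=capture(n); pickle.dump(c,open(n+".pkl","wb"))
    cv2.imwrite(f"pics/{n}0.png",cv2.resize(c["image"],(784,588),interpolation=cv2.INTER_CUBIC))
    print(n,ray(c,c["cx"],c["cy"]),c["fx"])
print(telemetry.read_time(),telemetry.read_eef_rot())
E
```

```text
pics
scene (array([1.03882966, 0.06763447, 0.80803406]), array([-0.58360404, -0.06042238, -0.80978729])) 389.68542879867636
top (array([0.3040769 , 0.01495688, 1.25848427]), array([ 0.16492054, -0.01991907, -0.9861057 ])) 472.5360622881096
0.1 [[-9.43138787e-01  3.32398981e-01 -3.83113508e-04]
 [ 3.32399197e-01  9.43137965e-01 -1.24633721e-03]
 [-5.29523249e-05 -1.30281559e-03 -9.99999150e-01]]
```

View pics/scene0.png

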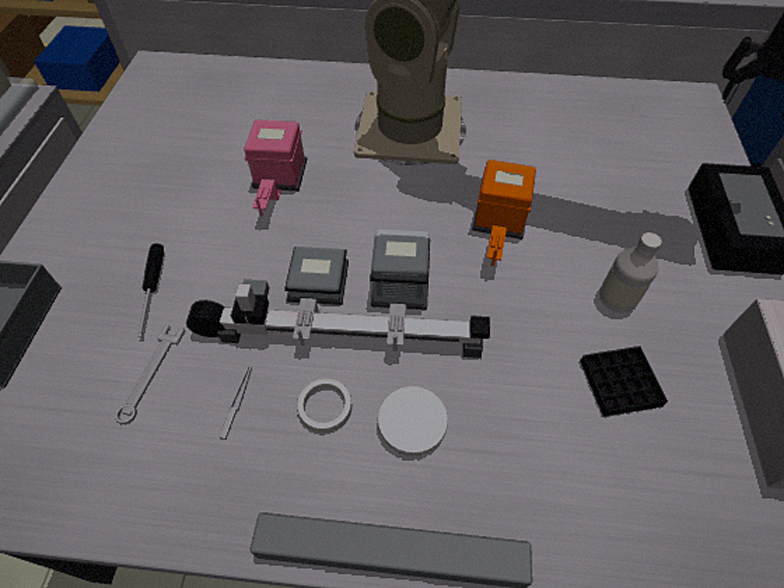

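View pics/top0.png

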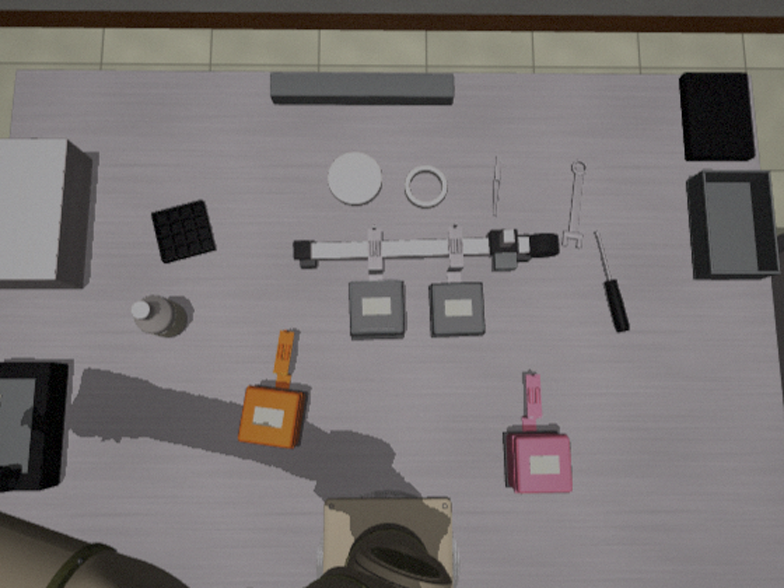

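The scene view shows the rail from the drum (205,317) to the far stop (480,328), with the head at (248,300) and its tab at (244,292). The low box is at (317,272) with its clip at (306,318), and the tall box at (400,265) with its clip at (397,322). In the top view (+y is left) these are: drum (544,245), tab (508,237), low clip (456,247), tall clip (375,249).

Candidates for the tall box, by scene pixel:
- grey tall (400,265): chosen, because its clip lies on the rail
- grey low (317,272): comes first on the rail
- orange (505,195) and pink (273,155): look-alikes, leave alone

I'll check the choice in one close crop.

```bash
python3 - <<'E'
from h import *
import pickle
a=pickle.load(open("top.pkl","rb"));b=pickle.load(open("scene.pkl","rb"))
A=a["image"][155:245,205:405]; B=b["image"][160:260,130:355]
A=cv2.resize(A,None,fx=4,fy=4,interpolation=cv2.INTER_CUBIC)[:290]; B=cv2.resize(B,None,fx=3.5,fy=3.5,interpolation=cv2.INTER_CUBIC)[:300,:]
W=800;o=np.zeros((595,W,3),np.uint8);o[:290,:800]=A[:290];o[295:295+B.shape[0],:B.shape[1]]=B
o=cv2.convertScaleAbs(o,alpha=1.3)
cv2.imwrite("pics/crop1.png",o)
E
```

```text
(no output)
```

View pics/crop1.png

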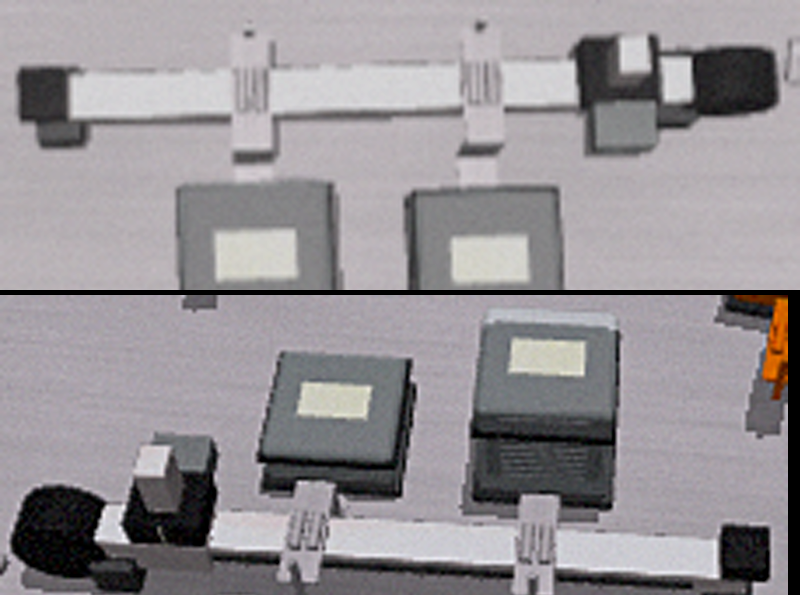

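The close crop confirms it. The top strip shows the tab at (632,55), the low clip at (481,85) and the tall clip at (252,90). The bottom strip shows the tall box at (545,400) with its clip at (536,545). Next I'll get numeric positions from edges and masks.

```bash
python3 - <<'E'
from h import *
import pickle
a=pickle.load(open("top.pkl","rb"));b=pickle.load(open("scene.pkl","rb"))
g=a["image"].min(axis=2).astype(float)
# rail long edges, top view: per-column threshold crossing of the bright band
pts=[]
for u in list(range(226,258))+list(range(278,316))+list(range(335,346)):
    col=cv2.resize(g[165:192,u:u+1],None,fx=1,fy=10,interpolation=cv2.INTER_CUBIC).ravel()
    r=np.where(col>(col.max()+np.median(g[135:150,u]))/2)[0]
    if len(r): pts.append((u,165+(r[0]+.5)/10-.5,165+(r[-1]+.5)/10-.5))
pts=np.array(pts)
P=np.array([(at(a,u,v1,.05)+at(a,u,v0,.05))/2 for u,v0,v1 in pts]); Wd=np.array([np.linalg.norm(at(a,u,v1,.05)-at(a,u,v0,.05)) for u,v0,v1 in pts])
vx,vy,x0,y0=cv2.fitLine(P[:,:2].astype(np.float32),cv2.DIST_HUBER,0,.01,.01).ravel()
d=np.array([vx,vy])*np.sign(vy); n=np.array([d[1],-d[0]]); off=n@[x0,y0]
print("rail dir",d,"ang deg",np.degrees(np.arctan2(d[1],d[0])),"offset",off,"width",np.median(Wd))
def rep(nm,c,u,v,z):
    p=at(c,u,v,z)[:2]; print(nm,p.round(4),"s",round(d@p,4),"x_rail",round(n@p-off,4))
# tab: bright blob
for nm,c,roi in(("top",a,(160,180,350,372)),("scene",b,(195,225,160,185))):
    r0,r1,c0,c1=roi; k=c["image"].min(axis=2)[r0:r1,c0:c1]
    print(nm,k.max()); print(k[::1, ::1] if nm=="top" else k[:26])
T=lambda x,y:((x+.5)/4-.5+205,(y+.5)/4-.5+155)
S=lambda x,y:((x+.5)/3.5-.5+130,(y-295+.5)/3.5-.5+160)
rep("tab top",a,*T(632,55),.126); rep("tab scene",b,*S(155,461),.126)
for nm,q in(("tall",(252,90)),("low",(481,85))): rep(nm+" clip top",a,*T(*q),.063)
for nm,q in(("tall",(536,545)),("low",(307,535))): rep(nm+" clip scene",b,*S(*q),.063)
for nm,q,z in(("tall label",(256,254),.105),("low label",(490,259),.045)): rep(nm,a,*T(*q),z)
for nm,q,z in(("tall label",(547,357),.105),("low label",(335,400),.045)): rep(nm+" scene",b,*S(*q),z)
rep("railend stop",a,*T(70,92),.05); rep("drum",a,*T(738,80),.066)
E
```

```text
rail dir [-0.03223655  0.99948025] ang deg 91.84733 offset 0.5690855 width 0.02613879989883439
top 164
[[137 137 135 136 135 136 136 138 138 135 137 133 137 132 136 137 137 137
  134 138 134 134]
 [135 136 136 137 135 133 136 135 138 135 135 135 134 137 138 138 136 136
  135 137 139 135]
 [139 139 135 137 136 138 136 135 134 134 136 134 135 133 133 135 138 135
  136 134 135 137]
 [131 117 120 120 120 119 119 117 104 103 117 130 134 135 135 139 137 100
  102 121 137 136]
 [ 93  72  76  75  73  76  76  69  60  91 138 144 147 147 151 153 143  50
   50  94 135 136]
 [ 39  35  32  32  37  32  41  38  48  97 162 160 161 160 164 160 153  59
   37  75 136 135]
 [ 26  39  36  32  34  33  33  44  57  86 161 164 161 161 160 161 152  70
   37  69 137 139]
 [ 31  36  38  34  26  40  39  55  59  84 160 161 158 158 163 161 155  89
   34  55 107 103]
 [ 27  32  37  33  36  34  44  61  57  80 161 162 161 161 156 160 155 104
   32  39  57  60]
 [ 28  38  39  37  30  33  40  59  57  84 163 161 161 161 161 161 156 110
   35  61 127 129]
 [ 26  31  34  31  33  38  46  57  60  82 161 161 163 161 160 162 1
[... 3548 characters left out ...]
  73  65  66  60  64  59
   66  66  55  15  11  11  10]]
tab top [ 0.5753 -0.2111] s -0.2295 x_rail -0.0009
tab scene [ 0.5766 -0.2111] s -0.2296 x_rail 0.0004
tall clip top [0.5664 0.0236] s 0.0053 x_rail -0.0022
low clip top [ 0.5701 -0.1248] s -0.1431 x_rail -0.0033
tall clip scene [0.5745 0.0243] s 0.0058 x_rail 0.0059
low clip scene [ 0.5817 -0.1237] s -0.1424 x_rail 0.0083
tall label [0.4541 0.0206] s 0.0059 x_rail -0.1146
low label [ 0.4588 -0.1308] s -0.1455 x_rail -0.1148
tall label scene [0.4523 0.0196] s 0.0051 x_rail -0.1164
low label scene [ 0.4567 -0.1307] s -0.1454 x_rail -0.1168
railend stop [0.5676 0.1424] s 0.124 x_rail 0.0028
drum [ 0.5733 -0.2916] s -0.3099 x_rail -0.0055
```

The measurements agree with the given sizes. The tab is at (0.576, -0.211), 0 mm off the rail line; the drum sits 80 mm behind it and the boxes are 115 mm off the line. From the tab the low notch is about 85 mm away and the tall notch about 235 mm. I'll grasp now, with the fingers closing along the rail.

```bash
cat >> h.py <<'E'
d=np.array([-0.03224,0.99948,0.]); n=np.array([d[1],-d[0],0]); tab=np.array([0.5760,-0.2111,0])
Rs=[np.column_stack([np.cross(s*d,[0,0,-1]),s*d,[0,0,-1.]]) for s in(1,-1)]
E
python3 - <<'E'
from h import *
q=np.array(telemetry.read_q()); up=tab+[0,0,.24]
c=[(np.abs(np.array(k)-q).max(),i) for i,R in enumerate(Rs) if (k:=kinematics.ik(up,R)) is not None]
print(c); R=Rs[min(c)[1]]
p=np.array(telemetry.read_tool_pos()); arm.movel(p+[0,0,.05],v=.2)
arm.goto(up,R); print(telemetry.read_time(),telemetry.read_q(),telemetry.read_tool_pos())
arm.movel(tab+[0,0,.13],v=.15)
w=capture("wrist"); s=capture("scene")
cv2.imwrite("pics/pre.png",np.hstack([cv2.resize(w["image"],(400,300)),cv2.resize(s["image"][150:270,120:280],(400,300),interpolation=cv2.INTER_CUBIC)]))
print(telemetry.read_time(),telemetry.read_wrist_force())
E
```

```text
[(np.float64(2.2368295396302855), 0), (np.float64(1.0757165773247708), 1)]
3.5917 [-0.46490956  0.43550789  0.99935462  1.52255405 -0.36960707  1.38575429
 -0.97654554] [ 0.57642711 -0.21014521  0.23989694]
4.575 [ 0.31411327 -0.8717271   0.3372654 ]
```

View pics/pre.png

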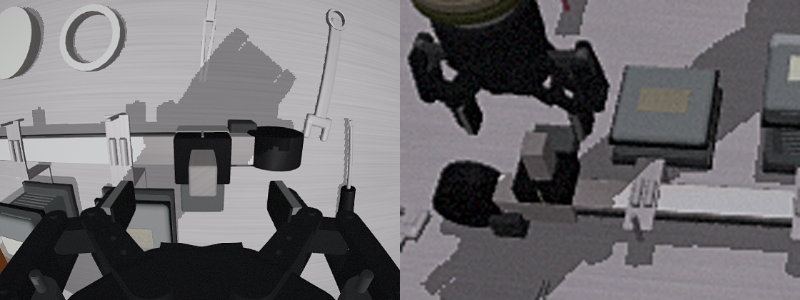

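In the wrist view the tab (204,170) lies centred between the fingers (118 and 280). In the scene crop the open fingers straddle it along the rail, clear of everything. I'll descend and grip.

```bash
python3 - <<'E'
from h import *
arm.movel(tab+[0,0,.090],v=.08); f0=np.array(telemetry.read_wrist_force())
eoat.clamp(60); arm.dwell(.2)
p=np.array(telemetry.read_tool_pos()); f=np.array(telemetry.read_wrist_force())
print(f0,f,telemetry.read_gripper_width(),telemetry.read_grip_force(),p,d@p,telemetry.read_time())
q=telemetry.read_q(); R=np.array(telemetry.read_eef_rot())
print([kinematics.ik(p+d*t,R) is not None for t in(.1,.2,.24)])
for t in np.arange(.005,.0301,.005):
    arm.movel(np.r_[(tab+d*t)[:2],.09],v=.05); arm.dwell(.1)
    print(round(t,3),(d@np.array(telemetry.read_tool_pos())-d@tab).round(4),np.round(telemetry.read_wrist_force(),2),telemetry.read_gripper_width())
print(telemetry.read_time())
s=capture("scene"); cv2.imwrite("pics/g.png",cv2.resize(s["image"][150:270,120:280],(640,480),interpolation=cv2.INTER_CUBIC))
E
```

```text
[0.3059074  1.47503269 0.35741932] [ 1.56118452 -4.00497701  2.22815475] 0.01935199572558634 59.586254954338074 [ 0.57610339 -0.21186257  0.09033223] -0.2303259789354677 6.0333
[True, True, True]
0.005 0.0048 [ 0.05 -2.42  5.6 ] 0.019243700643754653
0.01 0.0098 [-0.52 -3.87  6.  ] 0.01955061406799757
0.015 0.0148 [-0.21 -3.57  5.34] 0.01905166848991433
0.02 0.0199 [-0.19 -3.64  6.04] 0.019233848722510712
0.025 0.0249 [-0.95 -4.31  6.32] 0.0195664492694629
0.03 0.0299 [-1.11 -3.91  6.11] 0.01960763519409196
8.1333
```

View pics/g.png

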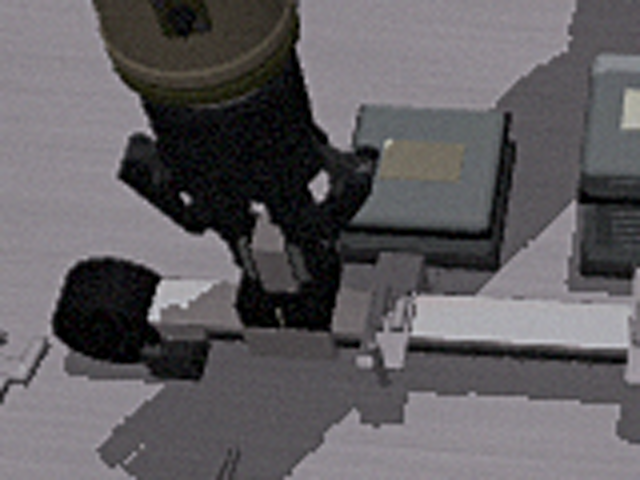

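The head has followed the gripper about 30 mm: the white line is at (280,318), clear of the low clip fin at (392,350), with a steady pull of about 4 N. I'll pull on through the low notch in fine steps and log force, which calibrates what a notch centre looks like.

```bash
cat >> h.py <<'E'
def step(t,v=.04,k=4):
    arm.movel(np.r_[(tab+d*t)[:2],.09],v=v); F=[]
    for _ in range(k): arm.dwell(.04); F.append(d@np.array(telemetry.read_wrist_force()))
    s=d@(np.array(telemetry.read_tool_pos())-tab)
    print(f"{s*1e3:.1f}:{np.mean(F):.2f}",end="  ",flush=True); return s,np.mean(F)
E
python3 - <<'E'
from h import *
step(.066,.08)
L=[step(t) for t in np.arange(.068,.1061,.002)]
np.save("low.npy",L); print(telemetry.read_time(),telemetry.read_gripper_width())
E
```

```text
65.8:-4.24  67.7:-3.66  69.8:-3.95  71.8:-3.93  73.0:-6.49  75.1:-6.43  77.4:-5.13  79.8:-3.29  82.2:-2.44  84.6:-1.62  85.1:-7.17  87.1:-6.74  89.4:-5.29  91.8:-3.75  94.2:-1.99  96.6:-1.33  97.8:-4.28  99.8:-3.69  101.8:-3.65  103.8:-4.05  105.8:-4.09  17.2833 0.019062260010738994
```

The low notch shows a clear signature: it starts to climb at 72.4 mm, crests at 78.9, has its centre at 85.0 (sharp force jump), crests again at 91.3 and ends at 97.6. The vision estimate was 84 to 86.7. I'll do the same for the tall notch near 235 mm and stop at the jump in the middle.

```bash
python3 - <<'E'
from h import *
step(.216,.08); t=.216; B=[]
while t<.232:                       # look for the start of the climb
    t+=.001; s,f=step(t,k=3); 
    if len(B)>=2 and f<np.mean(B)-1.3: break
    B.append(f)
b=np.mean(B); c=s+.0124; print("\nbase",b,"centre est",c, telemetry.read_time())
if .228<c<.243:
    t=c-.004; step(t,.03)
    while t<c+.0022:
        t+=.0006; s,f=step(t,k=3)
        if s>c-.002 and f<b+.6: break
print("\n",t,s,f,telemetry.read_time(),telemetry.read_gripper_width(),telemetry.read_grip_force())
E
```

```text
215.6:-5.31  216.5:-5.39  217.5:-5.43  218.5:-6.18  219.4:-5.79  220.4:-5.57  221.4:-5.23  222.4:-6.17  223.4:-5.27  223.9:-7.40  
base -5.6300274592220685 centre est 0.2363075857519757 22.35
232.4:-4.01  232.8:-4.41  233.5:-3.84  234.3:-3.35  235.1:-2.74  235.6:-3.45  235.8:-4.45  235.9:-5.74  
 0.2365075857519756 0.2358763449556855 -5.74461669777848 25.5333 0.019289254774874216 60.85072875022888
```

The force fell to -2.7 N as the ball was drawn in, then came back to the spring-only level with the position standing at 235.8 mm, so the ball is in the notch. I'll confirm by picture.

```bash
python3 - <<'E'
from h import *
s=capture("scene"); w=capture("wrist"); t=capture("top")
A=cv2.resize(s["image"][190:260,230:330],(400,280),interpolation=cv2.INTER_CUBIC)
B=cv2.resize(w["image"][120:330,120:420],(400,280),interpolation=cv2.INTER_CUBIC)
C=cv2.resize(s["image"],(400,300));D=cv2.resize(t["image"],(400,300))
cv2.imwrite("pics/end.png",cv2.convertScaleAbs(np.vstack([np.hstack([A,B]),np.hstack([C,D])]),alpha=1.4))
print(d@(np.array(telemetry.read_tool_pos())-tab),d@np.array(telemetry.read_wrist_force()),np.abs(telemetry.read_joint_velocities()).max(),telemetry.read_time())
E
```

```text
0.23589559449152037 -6.435991754610853 0.0014911139209699636 25.6833
```

View pics/end.png

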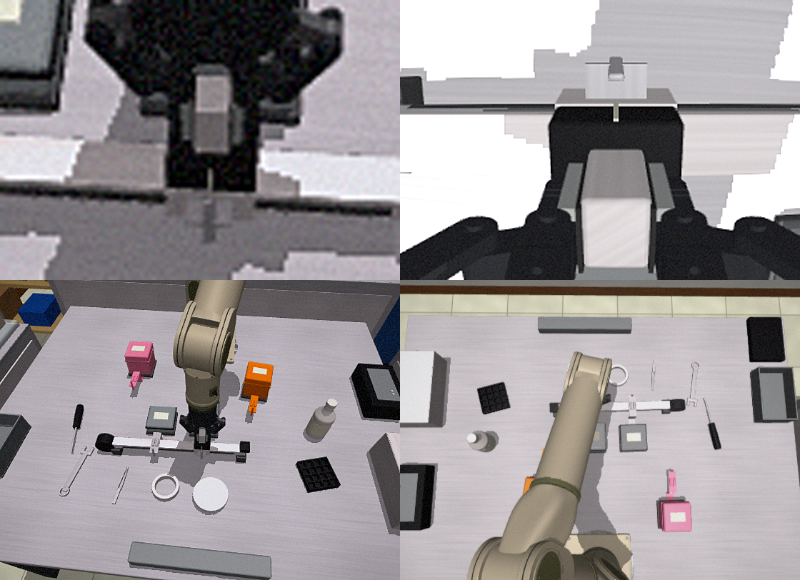

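The white line (210,180 in the scene crop; 616,112 in the wrist crop) lines up with the tall clip's fin (208,215 and 616,68). The tab is gripped, the head is still, and everything else is where it was.

```bash
python3 - <<'E'
from h import *
arm.dwell(.5); print(d@(np.array(telemetry.read_tool_pos())-tab),telemetry.read_time()); print(order.job_done())
E
```

```text
0.23586773948666914 26.1833
the job is handed in; nothing more can be done
None
```

The scanning head is held still in the tall box's notch at about 236 mm of travel, with the tab still gripped and nothing else visibly moved; I handed the job in at 26 s of the 51 s allowed.

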